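# Hold the ball tray in the optical gauge

## Robot

A 6-joint arm with a two-finger parallel gripper is mounted at the origin on the work surface. World frame = base frame: x ahead of the robot, y to its left, z up, the work surface at z = 0. Lengths are in mm, angles in rad, forces in N, time in s.
With the tool pointing down it reaches from about 250 to 850 mm from the base axis. Payload 12.5 kg.
Tool frame: the origin (TCP) lies at the very end of the fingers, on their centre line; the grasp point (between the pads) lies 19 mm behind it; z points along the fingers, x is the direction in which the jaws open and shut, and the axes are right-handed (so a half turn about z gives the same grasp; the last joint's range is limited). The gripper opens to 93 mm and grips with 3 to 60 N. Pads are 15 mm wide; open, the fingers measure 128 mm over their backs; the gripper's body (75 mm by 188 mm) begins 65 mm behind the grasp point.
Start: joints at [-1.247, 0.351, 1.652, -0, 1.139, -0.085], TCP at [218.647, -504.656, 218.633] pointing down, gripper open.
Joint ranges: [-2.75, 2.75], [-0.79, 2.1], [0.01, 2.65], [-1.57, 4.71], [0.07, 3.14], [-2.87, 2.87]. Speed limits (rad/s): [2.22, 2.22, 2.79, 3.14, 3.14, 3.14].

## Interface

Orientations are given as a rotation vector (axis times angle).
In Python, from workcell import read_state, camera, camera_params, hand_in gives the robot as it stands.
- The arm moves only by the tool apply_moves, never from a script. Its argument "steps" is a list of rows, each a list of 7 numbers: the shift along the tool's x, y, z in m, then the turn, a rotation vector about the tool's x, y, z in rad, then the opening, from -1 (shut) to 1 (fully open). In form: [[tx, ty, tz, ax, ay, az, gripper], ...]. A call has 1 to 5 rows; each row is the pose to reach, as a shift and turn from the pose commanded when the call began, along the tool's axes at that moment; what a row does not reach only later rows make up. A row lasts 1/12 s, in which the tool goes at most 41.7 mm and 7.16 degrees, less where a joint would pass 70% of its speed; a pose out of reach is approached as far as the arm can. A call with a gripper value outside its range is refused whole. The fingers move at their own pace and stop on an object; "newtons" is the grip in N (left out, the last holds). Time passes only in rows, so rows that repeat a pose let the fingers close. It gives the time, the measured TCP pose, the force and the opening at its end, in the units of the state.
- read_state(): the state, without advancing time (a new reading comes with each control period).
- camera(name): name is "side" or "top" or "wrist"; returns the picture (400x640x3 uint8, red, green, blue); there is no depth.
- camera_params(name): a dict with "fx", "fy", "cx", "cy" (pixels), "k1" (the pictures are not rectified: a ray, as slopes to the right and down, at radius r is drawn at 1 + k1 r^2 times it, then the intrinsics apply), "extrinsics" (4x4, takes a point from world to camera coordinates). Camera axes: x right, y up, looking along -z (the intrinsics and any distortion apply to the point x, -y, -z); pixel columns grow to the right and rows downward; lengths in mm; the calibration is good to about 2 mm. A picture is of the moment at which its call begins: read the wrist's pose just before it. camera_params takes no time and is no camera call; for the wrist camera it gives the pose at the moment of the call.
- hand_in(): hands the job in, once; it reports no verdict.
The state is a dict: "time_s": time; "joint_positions": joint angles; "dq": joint speeds; "joint_efforts": joint torques, N m; "position": TCP position; "ee_rot": TCP orientation; "contact_force": force on the tool from outside, world axes, zero at the start; "wrist_torque": the same for the moment, N m; "opening": finger opening in mm.
Only numpy, scipy, OpenCV 4.12 (cv2) and the standard library are available. Lean on these libraries where they do the work, as an engineer would, in place of code of your own. Each camera call takes 0.05 s, during which the arm holds its last target.

## Task

Pick up the tray by its orange tab with the loose steel ball in its ring, slide it ball end first into the slots of the green gauge until the ball is in the middle of the light beam between the two red windows, and finish there still holding it: square, level and still, with the tray edges floating free in the slots. Keep the tray near level all the way so that the ball never leaves its ring, never touch the ball with the gripper or knock the gauge hard, and leave the other things on the bench where they are.

Things in the scene. Friction and masses are not known exactly. Their poses are not given: they have to be found in the camera images.
- tray: Flat aluminium tray, 190 x 110 x 5 mm, about 0.5 kg, lying on the bench. Origin on its underside, below the grip tab; x points to the ball end, z up. Plate from x = -82 to +108 mm, y = -55 to +55 mm. A dark steel counterweight (30 x 76 mm, top 17 mm up) is fixed at x = -62 mm, so tray and ball together balance within 10 mm of the tab.
- tray_tab (a point): Grip point of the tray's upright orange tab, straight above the tray origin, 46 mm above the tray's underside. The tab is 44 mm long (tray x), 16 mm thick (tray y), its top 65 mm above the underside; pinch it across its thickness from above. Axes as the tray.
- tray_pocket (a point): Centre of the ball's seat: where the ball's centre is when centred in its black ring, 75 mm ahead of the tray origin along tray x, 23 mm above the tray's underside. Axes as the tray. The ring is 30 mm inside, 38 mm outside, 4 mm high; the ball rolls out over it if the tray tips more than about 35 degrees.
- ball_center (a point): Centre of the loose steel ball, 36 mm diameter, 0.19 kg; it has about 4 mm play each way in its ring.
- gauge: Green optical ball gauge, fixed. Origin on the bench, 75 mm in front of the beam; x points from the open front (tray goes in here) through the gauge, z up. Two towers at x = 55 to 95 mm, 158 mm high, inner faces at y = +-50, outer at +-82 mm. Base plate 14 mm high at x = 25 to 135, y = +-85 mm; console 74 mm high behind at x = 122 to 168 mm.
- gauge_beam (a point): Middle of the beam between the two red windows, 75 mm along gauge x from its origin, 130.5 mm above the bench; axes as the gauge. With the ball's seat here the tray edges are midway in the slots: tray underside 107.5 mm above the bench, tray origin over the gauge origin.
- gauge_slots (a point): Middle between the two slots, 75 mm along gauge x, 110 mm above the bench; axes as the gauge. In each tower's inner face one slot, along x, open at front and back, 26 mm high (97 to 123 mm above the bench), 17 mm deep (bottoms at y = +-67 mm). The tray's side edges run in them with room all round.
- core_a: black asphalt core sample, upright cylinder 50 mm diameter, 60 mm high; bystander
- core_b: black asphalt core sample, upright cylinder 50 mm diameter, 55 mm high; bystander
- marker: red marker pen with black cap lying on the bench, 120 mm long, 15 mm thick; bystander
- caliper: digital caliper lying on the bench, 180 mm long, under 10 mm thick; bystander
- cube_a: grey concrete cube, 70 mm; bystander
- wire_brush: long-handled brush lying on the bench; bystander
- solvent: green bottle with red cap, 60 mm diameter, 150 mm high; bystander
- ball: The same steel ball as a body, origin at its underside as built (it turns as the ball rolls; use point ball_center).
There are look-alikes about, which are no part of the job. There is more than one size of the tray; the one meant has the size given above. What is shaped like the gauge but pink is not meant.

How it is judged (in metres and radians):
On the way, in this order (a step that is already met when the one before it is completed fails the run):
1. the tray is lifted clear of the bench with the ball in its ring (height (world z) of tray above 0.03 m and contact force between the fingers and tray above 1 N and not (distance between ball_center and tray_pocket above 0.014 m)), for 0.2 s.
2. the ball end of the tray enters the slots of the gauge from the front (x of tray_pocket in the frame of gauge_beam between -0.048 and -0.012 m and y of tray_pocket in the frame of gauge_beam between -0.018 and 0.018 m and z of tray_pocket in the frame of gauge_beam between -0.0125 and 0.0125 m).
At the end, for the whole second after the job is handed in: Last second: gripper holds the tray in the gauge, ball seat within 9 mm (along), 10 mm (sideways), 9.5 mm (height) of the beam middle, ball in its ring (10 mm), tray level within 4 deg, square to the gauge within 7 deg, still (0.02 m/s), not touching the gauge (under 0.3 N) (x of tray_pocket in the frame of gauge_beam between -0.009 and 0.009 m and y of tray_pocket in the frame of gauge_beam between -0.01 and 0.01 m and z of tray_pocket in the frame of gauge_beam between -0.0095 and 0.0095 m and distance between ball_center and tray_pocket below 0.01 m and angle between tray's own z axis and vertical below 0.07 rad and angle between the x axis of tray and the x axis of gauge, either way round below 0.12 rad and contact force between the fingers and tray above 1 N and contact force between tray and gauge below 0.3 N and linear speed of tray below 0.02 m/s and angular speed of tray below 0.2 rad/s); the arm keeps its last pose, push and grip.
It fails at once if the ball leaves its ring (more than 14 mm from its seat) (distance between ball_center and tray_pocket above 0.014 m).
It fails at once if the tray is tipped more than 0.35 rad (20 degrees) (angle between tray's own z axis and vertical above 0.35 rad).
It fails at once if the gripper touches the ball (contact force between the fingers and ball above 0.5 N).
It fails at once if the gauge is knocked hard (over 25 N) by the tray or the robot (contact force between any of tray, the fingers, the arm and gauge above 25 N).
It fails at once if another thing on the bench is moved more than 25 mm (distance of any of core_a, core_b, marker, caliper, cube_a, wire_brush, solvent from where it was at the start of the episode above 0.025 m).
It also fails if it takes over 51 s, if anything falls off the work surface, if the arm or the gripper's body presses on something with over 40 N, if the wrist force passes 120 N, or if a joint passes its speed limit or range.

## Working session

There is one attempt and no reset: what is moved stays moved. The work goes in short steps, Python scripts to look and compute and a tool call to move; the robot and the scene stay as the last step left them, time stands still between calls to the robot, and variables do not carry over. Pictures are saved under pics/ and viewed, and the job is handed in when it is done.

Besides the shell and the picture viewer there is one more tool, called after "Request:" as name([rows], argument=value, ...), one row to a line, values as JSON. apply_moves: Moves the arm, as the interface text tells. Its arguments: {"type":"object","properties":{"steps":{"type":"array","items":{"type":"array","items":{"type":"number"}}},"newtons":{"type":"number"}},"required":["steps"]}

```bash
ls; mkdir -p pics; python3 - <<'E'
from workcell import *
import cv2
for n in ["side","top","wrist"]:
    p=camera_params(n); print(n,{k:(v if k!='extrinsics' else [[round(float(a),4) for a in r] for r in v]) for k,v in p.items()})
    im=camera(n); cv2.imwrite(f"pics/{n}0.png",im[:,:,::-1])
print(read_state())
E
```

```text
pics
side {'fx': 389.4360872153468, 'fy': 389.4360872153468, 'cx': 316.3250797935982, 'cy': 199.98031611326667, 'k1': -0.035268709386561764, 'extrinsics': [[-0.9836, -0.1794, 0.017, 446.2785], [0.1289, -0.6347, 0.7619, -182.4095], [-0.1259, 0.7516, 0.6475, -1193.6886], [0.0, 0.0, 0.0, 1.0]]}
top {'fx': 391.36948573254705, 'fy': 391.36948573254705, 'cx': 320.3507202703694, 'cy': 197.27472517806467, 'k1': -0.07509468407556436, 'extrinsics': [[0.0306, -0.9995, 0.0063, -69.8574], [0.9959, 0.031, 0.0855, -487.3906], [-0.0856, 0.0037, 0.9963, -1228.1787], [0.0, 0.0, 0.0, 1.0]]}
wrist {'fx': 279.62952119950455, 'fy': 279.62952119950455, 'cx': 321.47475134500684, 'cy': 201.09761973972545, 'k1': -0.040822161400242564, 'extrinsics': [[0.3973, -0.9177, -0.0003, -550.5205], [0.8904, 0.3856, -0.2418, 28.4299], [0.222, 0.0958, 0.9703, -388.5807], [0.0, 0.0, 0.0, 1.0]]}
{'time_s': 0.15, 'joint_positions': array([-1.24657840e+00,  3.51089501e-01,  1.65223140e+00, -9.62351193e-06,
        1.13911769e+00, -8.45937231e-02]), 'dq': array([ 0.00174352, -0.00219031, -0.00137486,  0.00176281, -0.0008402 ,
       -0.00141108]), 'joint_efforts': array([ 3.83101924e-04, -4.97464049e+01, -2.85345483e+01,  6.98362291e-02,
        2.45330011e-02, -8.08165805e-05]), 'position': array([ 218.58035444, -504.42920662,  218.25504852]), 'ee_rot': array([-2.62568755e+00,  1.72398649e+00,  1.05347666e-03]), 'contact_force': array([-0.62848948,  0.67236961,  0.14819383]), 'wrist_torque': array([0.03435881, 0.01317148, 0.00859901]), 'opening': 93.20487665453895}
```

View pics/top0.png

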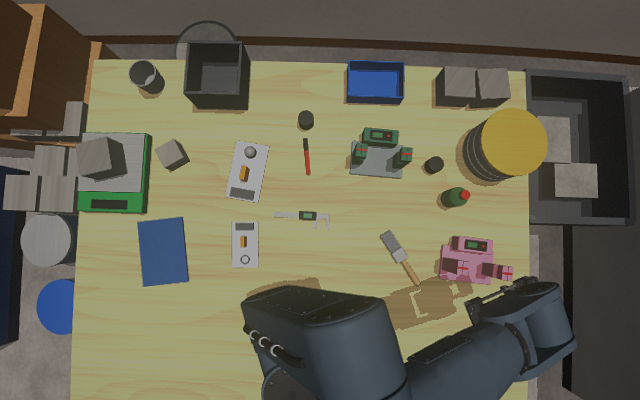

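View pics/side0.png

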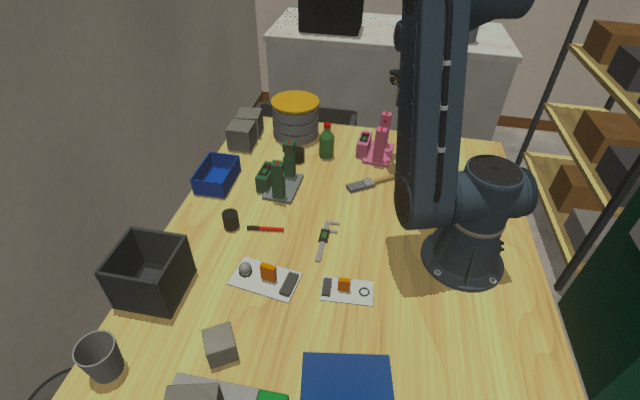

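View pics/wrist0.png

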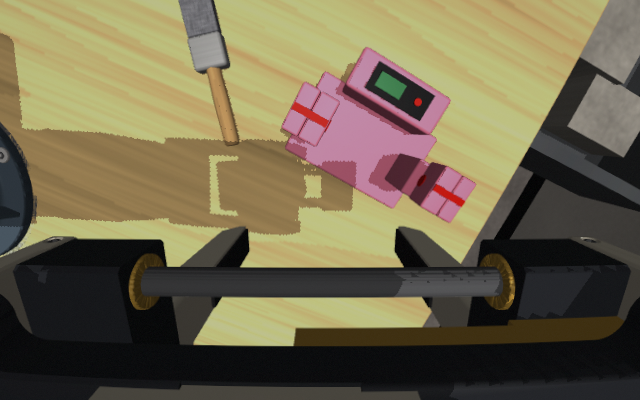

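Top view: the large tray with the ball is at about (247,170), with its ball end pointing up and its tab near (244,174). The green gauge is at about (378,152), its console on the far side and its front facing the robot. The pink gauge and the small empty tray are the look-alikes. Next I'll measure the tray and gauge.

```bash
cat > h.py <<'E'
import numpy as np, cv2
from workcell import *
def ray(p,uv):
    K=np.array([[p['fx'],0,p['cx']],[0,p['fy'],p['cy']],[0,0,1.]])
    x=(uv[0]-p['cx'])/p['fx']; y=(uv[1]-p['cy'])/p['fy']
    xd,yd=x,y
    for _ in range(20):
        s=1+p['k1']*(x*x+y*y); x,y=xd/s,yd/s
    E=np.array(p['extrinsics'],float); R=E[:3,:3]; t=E[:3,3]
    d=R.T@np.array([x,-y,-1.]); return -R.T@t, d/np.linalg.norm(d)
def plane(p,uv,z):
    o,d=ray(p,uv); return o+d*(z-o[2])/d[2]
def proj(p,X):
    E=np.array(p['extrinsics'],float); c=E[:3,:3]@np.array(X,float)+E[:3,3]
    x,y=c[0]/-c[2],-c[1]/-c[2]; s=1+p['k1']*(x*x+y*y)
    return np.array([p['fx']*x*s+p['cx'],p['fy']*y*s+p['cy']])
def two(p1,u1,p2,u2):
    o1,d1=ray(p1,u1);o2,d2=ray(p2,u2)
    A=np.stack([d1,-d2],1); s=np.linalg.lstsq(A,o2-o1,rcond=None)[0]
    a=o1+d1*s[0]; b=o2+d2*s[1]; return (a+b)/2, np.linalg.norm(a-b)
def big(im,x0,y0,x1,y1,f,name):
    cv2.imwrite(name,cv2.resize(im[y0:y1,x0:x1,::-1],None,fx=f,fy=f,interpolation=cv2.INTER_CUBIC))
E
python3 - <<'E'
from h import *
t=cv2.imread('pics/top0.png')[:,:,::-1]; s=cv2.imread('pics/side0.png')[:,:,::-1]
big(t,215,130,285,210,7,'pics/t_tray.png'); big(t,335,115,425,190,8,'pics/t_g.png')
big(s,215,240,315,310,8,'pics/s_tray.png'); big(s,245,130,315,210,7,'pics/s_g.png')
E
```

```text
(no output)
```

View pics/t_tray.png

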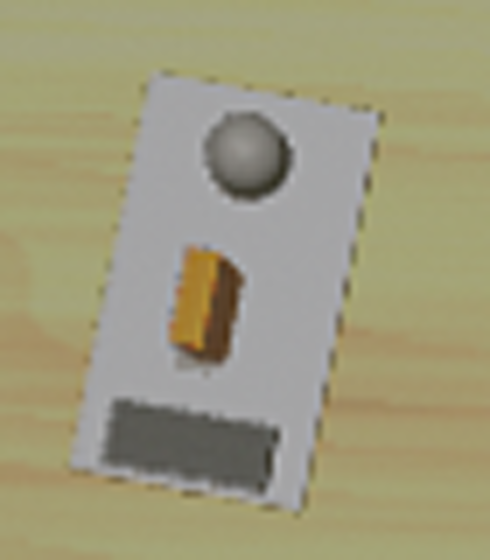

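View pics/t_g.png

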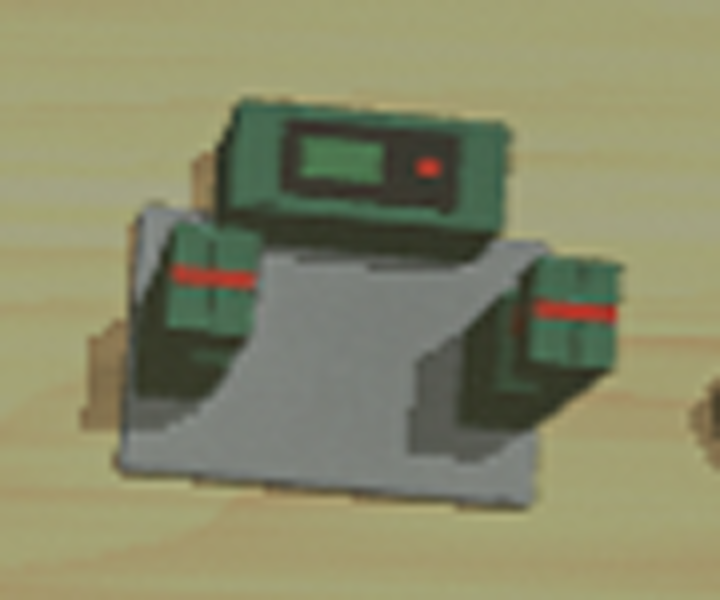

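View pics/s_tray.png

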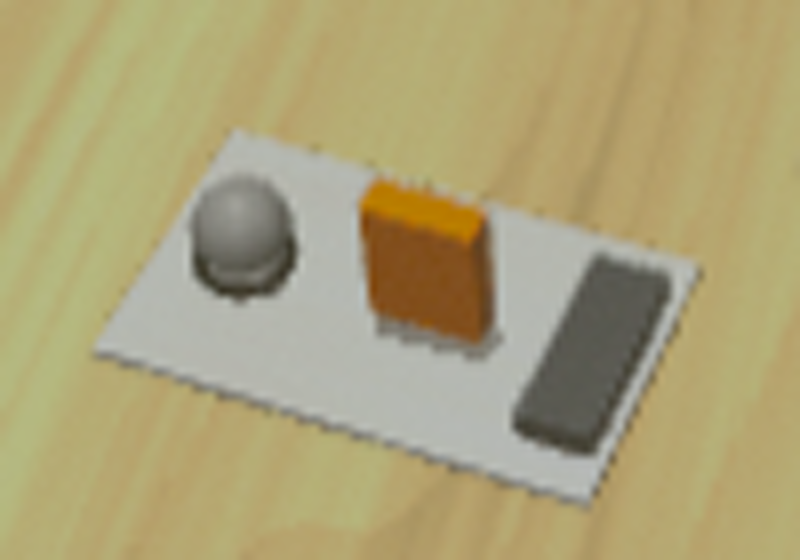

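View pics/s_g.png

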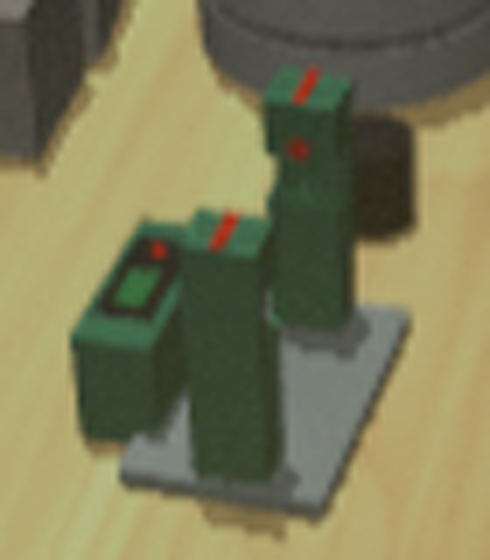

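```bash
python3 - <<'E'
from h import *
T=camera_params('top');S=camera_params('side')
def tz(pts,x0,y0,f): return [((x+.5)/f-.5+x0,(y+.5)/f-.5+y0) for x,y in pts]
def show(n,P):
    P=np.array(P)[:,:2]; print(n,np.round(P,1).tolist(),'edges',[round(np.linalg.norm(P[i]-P[i-1]),1) for i in range(len(P))])
    return P
def fit(n,obj,P):
    obj=np.array(obj,float);P=np.array(P)
    a=obj-obj.mean(0);b=P-P.mean(0)
    th=np.arctan2((a[:,0]*b[:,1]-a[:,1]*b[:,0]).sum(),(a*b).sum())
    R=np.array([[np.cos(th),-np.sin(th)],[np.sin(th),np.cos(th)]])
    o=P.mean(0)-R@obj.mean(0); print(n,'origin',o.round(1),'yaw',round(th,4),'res',np.round(P-(obj@R.T+o),1).tolist())
trayobj=[(108,55),(108,-55),(-82,-55),(-82,55)]
for nm,p,q in [('top',T,tz([(152,73),(383,113),(300,512),(70,467)],215,130,7)),('side',S,tz([(97,352),(240,128),(700,265),(590,503)],215,240,8))]:
    P=show(nm,[plane(p,u,5) for u in q]); 
    print(np.round(q,1).tolist()); fit(nm,trayobj,P)
# ball centre
tb=tz([(248,155)],215,130,7)[0]; sb=tz([(242,227)],215,240,8)[0]
print('ball',plane(T,tb,23),plane(S,sb,23),two(T,tb,S,sb))
# tab top
print('tab top',np.mean([plane(T,u,65) for u in tz([(187,247),(217,252),(200,350),(170,342)],215,130,7)],0))
print('tab side',np.mean([plane(S,u,65) for u in tz([(375,183),(488,210),(475,245),(362,208)],215,240,8)],0))
# gauge
g=tz([(170,222),(262,230),(250,337),(165,328)],335,115,8); h=tz([(538,255),(622,263),(607,372),(530,362)],335,115,8)
P=[plane(T,u,158) for u in g+h]; show('tow',P)
fit('gauge tow',[(95,82),(95,50),(55,50),(55,82),(95,-50),(95,-82),(55,-82),(55,-50)],np.array(P)[:,:2])
B=[plane(T,u,14) for u in tz([(120,470),(532,505),(550,243),(140,205)],335,115,8)]; show('base',B)
fit('gauge base',[(25,85),(25,-85),(135,-85),(135,85)],np.array(B)[:,:2])
sl=[plane(T,u,158) for u in tz([(172,271),(255,280),(535,309),(617,316)],335,115,8)]
fit('stripe',[(75,82),(75,50),(75,-50),(75,-82)],np.array(sl)[:,:2])
# side towers: near tower(left,+y) & far
a=tz([(203,208),(190,246),(265,256),(275,220)],245,130,7)
b=tz([(272,66),(355,78),(345,115),(265,102)],245,130,7)
P=[plane(S,u,158) for u in a+b]; show('side tow',P)
fit('g side',[(95,50),(95,82),(55,82),(55,50),(95,-82),(55,-82),(55,-50),(95,-50)],np.array(P)[:,:2])
s2=[plane(S,u,158) for u in tz([(232,213),(218,248),(315,70),(299,103)],245,130,7)]
fit('g stripe side',[(75,50),(75,82),(75,-82),(75,-50)],np.array(s2)[:,:2])
E
```

```text
top [[671.0, 227.1], [654.9, 117.6], [466.7, 147.9], [484.2, 255.8]] edges [np.float64(188.9), np.float64(110.7), np.float64(190.7), np.float64(109.3)]
[[236.3, 140.0], [269.3, 145.7], [257.4, 202.7], [224.6, 196.3]]
top origin [556.4 189.1] yaw -0.1553 res [[-0.6, 0.4], [0.4, -0.5], [-0.1, 0.5], [0.4, -0.3]]
side [[671.0, 229.1], [654.4, 118.3], [469.0, 148.9], [484.5, 256.9]] edges [np.float64(188.5), np.float64(112.0), np.float64(187.9), np.float64(109.1)]
[[226.7, 283.6], [244.6, 255.6], [302.1, 272.7], [288.3, 302.4]]
side origin [556.9 190.3] yaw -0.1532 res [[-1.1, 0.9], [-0.8, -1.2], [1.6, 0.5], [0.3, -0.3]]
ball [629.56768057 176.66386731  23.        ] [631.9365579  178.37525784  23.        ] (array([631.15662141, 177.20387131,  21.47716318]), np.float64(2.5585057887737244))
tab top [556.36844572 190.13606565  65.        ]
tab side [556.93605249 191.91345941  65.        ]
tow [[639.7, -151.6], [637.9, -184.9], [598.6, -181.3], [600.9, -150.6], [632.3, -285.1], [630.5, -315.7], [590.3, -310.5], [593.0, -282.5]] edges [np.float64(139.0), np.float64(33.3), np.float64(39.5), np.
[... 456 characters left out ...]
-1.2], [0.8, 1.1], [-0.8, 0.9], [-0.3, -0.8]]
stripe origin [ 541.3 -228.3] yaw -0.0679 res [[0.1, -1.1], [-0.0, 0.8], [-0.3, -0.9], [0.3, 1.2]]
side tow [[636.4, -184.3], [634.1, -152.5], [597.5, -151.8], [600.1, -181.5], [635.4, -316.8], [590.8, -314.1], [588.0, -278.8], [630.4, -282.4]] edges [np.float64(98.3), np.float64(31.9), np.float64(36.6), np.float64(29.8), np.float64(139.8), np.float64(44.7), np.float64(35.5), np.float64(42.6)]
g side origin [ 539.1 -229.9] yaw -0.0388 res [[0.4, -0.7], [-3.1, -0.9], [0.2, -1.7], [4.0, 0.5], [4.5, -1.3], [-0.1, -0.2], [-4.2, 3.2], [-1.7, 1.1]]
g stripe side origin [ 542.2 -230.4] yaw -0.058 res [[1.6, 1.8], [-1.1, -0.7], [0.4, -0.9], [-0.9, -0.3]]
```

Both views agree: the tray origin is about (556.5, 189.6) with yaw −0.154, and the gauge origin about (540.8, −228.8) with yaw −0.060. Edge lengths match the given sizes (189–191 × 110, base 168 × 109). I'll move over the tray at the current height.

Request:
apply_moves([
  [-0.012,-0.014,0,0,0,0,1],
  [-0.037,-0.043,0,0,0,0,1],
  [-0.062,-0.072,0,0,0,0,1],
  [-0.087,-0.101,0,0,0,0,1],
  [-0.112,-0.13,0,0,0,0,1],
])

```text
time_s: 0.57
position: [293.6, -348.5, 218.4]
ee_rot: [-2.625, 1.725, 0.0]
contact_force: [0.2, -0.4, 0.2]
opening: 93.2
```

Request:
apply_moves([
  [-0.025,-0.029,0,0,0,0,1],
  [-0.05,-0.058,0,0,0,0,1],
  [-0.075,-0.087,0,0,0,0,1],
  [-0.1,-0.116,0,0,0,0,1],
  [-0.125,-0.145,0,0,0,0,1],
])

```text
time_s: 0.98
position: [377.1, -176.1, 218.7]
ee_rot: [2.626, -1.725, 0.0]
contact_force: [0.1, -0.8, 0.4]
opening: 93.1
```

Request:
apply_moves([
  [-0.025,-0.029,0,0,0,0,1],
  [-0.05,-0.058,0,0,0,0,1],
  [-0.075,-0.087,0,0,0,0,1],
  [-0.1,-0.116,0,0,0,0,1],
  [-0.125,-0.145,0,0,0,0,1],
])

```text
time_s: 1.4
position: [460.5, -3.5, 218.7]
ee_rot: [-2.626, 1.724, -0.0]
contact_force: [0.3, -0.2, -0.3]
opening: 93.1
```

Request:
apply_moves([
  [-0.025,-0.029,0,0,0,0.11,1],
  [-0.05,-0.058,0,0,0,0.22,1],
  [-0.075,-0.087,0,0,0,0.34,1],
  [-0.1,-0.116,0,0,0,0.45,1],
  [-0.125,-0.145,0,0,0,0.563,1],
])

```text
time_s: 1.82
position: [543.8, 168.9, 218.4]
ee_rot: [2.037, -2.391, -0.0]
contact_force: [0.5, -0.7, -0.9]
opening: 92.7
```

```bash
cat >> h.py <<'E'
from scipy.spatial.transform import Rotation as Ro
def delta(pos,xang):
    """tool-frame shift (m) and turn to bring the TCP to pos, tool down, tool x at world angle xang"""
    s=read_state(); R=Ro.from_rotvec(s['ee_rot']).as_matrix()
    x=np.array([np.cos(xang),np.sin(xang),0]); z=np.array([0,0,-1.]); T=np.stack([x,np.cross(z,x),z],1)
    print('t',s['time_s'],'pos',s['position'].round(1),'xang',round(np.arctan2(R[1,0],R[0,0]),4),'tilt',round(np.arccos(-R[2,2]),4),'open',round(s['opening'],1),'F',s['contact_force'].round(1))
    print('shift',(R.T@(np.array(pos)-s['position'])/1000).round(4),'turn',Ro.from_matrix(R.T@T).as_rotvec().round(4))
E
python3 - <<'E'
from h import *
delta((556.6,189.8,110),-0.154-np.pi/2)
im=camera('wrist'); cv2.imwrite('pics/w1.png',im[:,:,::-1])
E
```

```text
t 1.8167 pos [543.8 168.9 218.4] xang -1.7303 tilt 0.0003 open 92.7 F [ 0.5 -0.7 -0.9]
shift [-0.0227 -0.0093  0.1084] turn [ 0.0003 -0.0002 -0.0055]
```

View pics/w1.png

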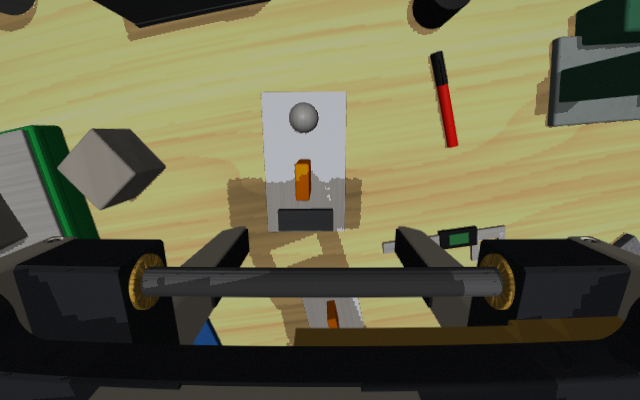

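The wrist view shows the tray square to the jaws, ball at (304,117) and tab at (303,180). I'll go down to just above the tab and check again.

Request:
apply_moves([
  [-0.008,-0.003,0.028,0,0,0,1],
  [-0.016,-0.006,0.058,0,0,0,1],
  [-0.0227,-0.0093,0.085,0,0,-0.005,1],
  [-0.0227,-0.0093,0.1,0,0,-0.005,1],
  [-0.0227,-0.0093,0.105,0,0,-0.005,1],
])

```text
time_s: 2.28
position: [554.7, 187.7, 110.6]
ee_rot: [2.048, -2.377, -0.003]
contact_force: [0.0, 0.9, -0.5]
opening: 93.1
```

```bash
python3 - <<'E'
from h import *
delta((556.6,189.8,27),-0.154-np.pi/2)
p=camera_params('wrist');im=camera('wrist'); big(im,0,0,640,400,1.25,'pics/w2.png')
for n,X in [('tabtop',(556.6,189.8,65)),('ball',(630.7,178.3,23))]: print(n,proj(p,X).round(1))
im=np.ascontiguousarray(im); hsv=cv2.cvtColor(im,cv2.COLOR_RGB2HSV)
m=((hsv[...,0]>8)&(hsv[...,0]<22)&(hsv[...,1]>200)&(hsv[...,2]>180)).astype(np.uint8)
n,l,st,c=cv2.connectedComponentsWithStats(m)
for i in range(1,n):
    if st[i,4]>60: print(st[i],c[i].round(1),plane(p,c[i],65).round(1))
c0=np.cos(-.154);s0=np.sin(-.154)
for a in [(108,55),(108,-55),(-82,-55),(-82,55)]:
    print(proj(p,(556.6+c0*a[0]-s0*a[1],189.8+s0*a[0]+c0*a[1],5)).round(1)*1.25)
E
```

```text
t 2.2833 pos [554.7 187.7 110.6] xang -1.7194 tilt 0.0047 open 93.1 F [ 0.   0.9 -0.5]
shift [-0.0025 -0.0019  0.0836] turn [ 0.0043 -0.0018  0.0054]
tabtop [317.1 216.3]
ball [317.8 119.7]
[322.125 103.5  ]
[473.125 104.375]
[461.125 341.   ]
[333.  340.5]
```

View pics/w2.png

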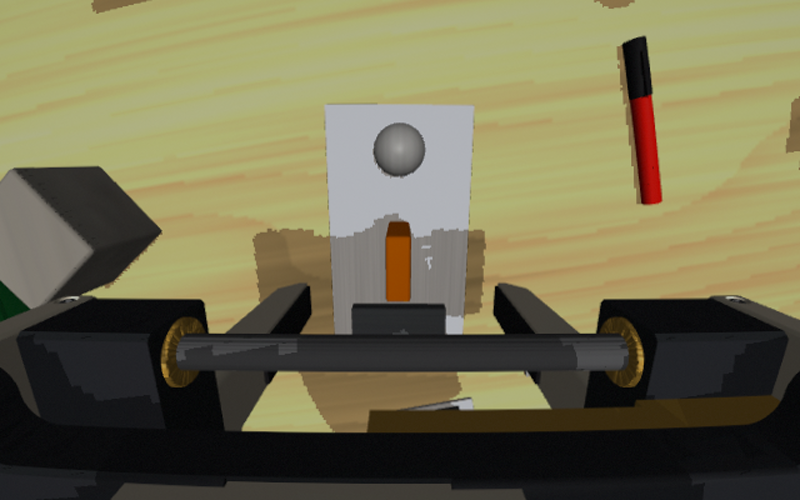

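The predicted tab-top and corner pixels match the picture within 2–4 px. I'll settle for a moment before descending.

Request:
apply_moves([
  [0,0,0,0,0,0,1],
  [0,0,0,0,0,0,1],
  [0,0,0,0,0,0,1],
])

```text
time_s: 2.58
position: [556.9, 187.8, 115.0]
ee_rot: [-2.048, 2.38, -0.002]
contact_force: [-0.2, 0.0, -0.5]
opening: 92.7
```

```bash
python3 - <<'E'
from h import *
delta((556.6,189.8,27),-0.154-np.pi/2)
E
```

```text
t 2.5833 pos [556.9 187.8 115. ] xang -1.7202 tilt 0.0022 open 92.7 F [-0.2  0.  -0.5]
shift [-0.0019  0.0007  0.088 ] turn [-0.002   0.0008  0.0046]
```

Request:
apply_moves([
  [-0.002,0.0005,0.02,0,0,0.004,1],
  [-0.002,0.0005,0.045,0,0,0.004,1],
  [-0.002,0.0005,0.068,0,0,0.004,1],
  [-0.002,0.0005,0.082,0,0,0.004,1],
  [-0.002,0.0005,0.087,0,0,0.004,1],
])

```text
time_s: 3.0
position: [555.4, 189.6, 25.4]
ee_rot: [2.044, -2.384, -0.001]
contact_force: [-0.2, -0.7, 0.2]
opening: 92.7
```

Request:
apply_moves([
  [0,0,0,0,0,0,1],
  [0,0,0,0,0,0,1],
  [0,0,0,0,0,0,1],
])

```text
time_s: 3.25
position: [556.8, 190.1, 28.1]
ee_rot: [-2.044, 2.383, -0.002]
contact_force: [-0.4, 0.1, -0.5]
opening: 92.9
```

```bash
python3 - <<'E'
from h import *
delta((556.6,189.8,27),-0.154-np.pi/2)
E
```

```text
t 3.25 pos [556.8 190.1  28.1] xang -1.7241 tilt 0.0022 open 92.9 F [-0.4  0.1 -0.5]
shift [0.0003 0.0002 0.0011] turn [-0.002   0.0009  0.0007]
```

Request:
apply_moves([
  [0,0,0,0,0,0,-1],
  [0,0,0,0,0,0,-1],
  [0,0,0,0,0,0,-1],
  [0,0,0,0,0,0,-1],
  [0,0,0,0,0,0,-1],
], newtons=45)

```text
time_s: 3.67
position: [556.0, 189.9, 26.8]
ee_rot: [-2.045, 2.385, -0.0]
contact_force: [0.1, -0.1, -0.0]
opening: 64.1
```

Request:
apply_moves([
  [0,0,0,0,0,0,-1],
  [0,0,0,0,0,0,-1],
  [0,0,0,0,0,0,-1],
  [0,0,0,0,0,0,-1],
  [0,0,0,0,0,0,-1],
])

```text
time_s: 4.08
position: [556.0, 189.9, 26.6]
ee_rot: [2.045, -2.385, -0.0]
contact_force: [-0.2, 0.6, 0.2]
opening: 30.7
```

```bash
python3 - <<'E'
from h import *
delta((556.6,189.8,27),-0.154-np.pi/2)
im=camera('wrist'); big(im,0,0,640,400,1.25,'pics/w3.png')
E
```

```text
t 4.0833 pos [556.  189.9  26.6] xang -1.724 tilt 0.0 open 30.7 F [-0.2  0.6  0.2]
shift [-0.     -0.0006 -0.0004] turn [0.     0.     0.0008]
```

View pics/w3.png

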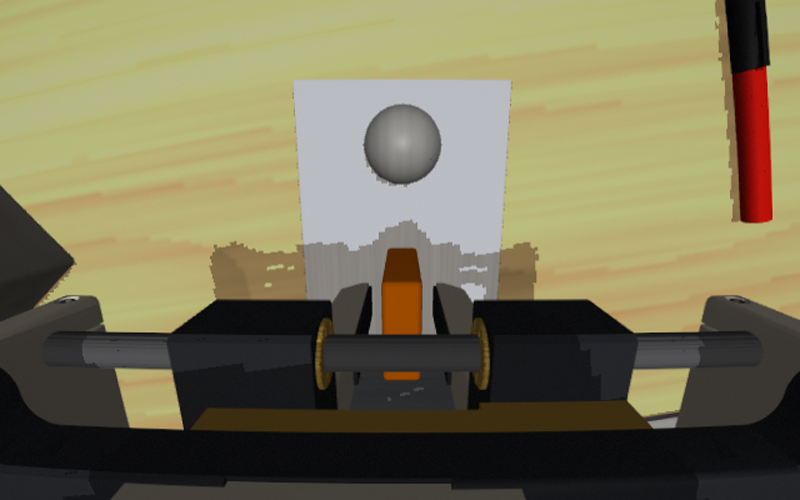

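The jaws are closing evenly, with the tab centred between them at (402,330).

Request:
apply_moves([
  [0,0,0,0,0,0,-1],
  [0,0,0,0,0,0,-1],
  [0,0,0,0,0,0,-1],
  [0,0,0,0,0,0,-1],
  [0,0,0,0,0,0,-1],
])

```text
time_s: 4.55
position: [556.0, 189.9, 26.6]
ee_rot: [-2.045, 2.385, -0.0]
contact_force: [0.0, 0.6, -0.1]
opening: 15.6
```

Request:
apply_moves([
  [0,0,0,0,0,0,-1],
  [0,0,0,0,0,0,-1],
  [0,0,-0.002,0,0,0,-1],
  [0,0,-0.005,0,0,0,-1],
  [0,0,-0.009,0,0,0,-1],
])

```text
time_s: 4.97
position: [555.3, 189.6, 35.2]
ee_rot: [2.044, -2.384, -0.001]
contact_force: [-0.4, -0.2, -7.2]
opening: 16.0
```

Request:
apply_moves([
  [0,0,-0.005,0,0,0,-1],
  [0,0,-0.009,0,0,0,-1],
  [0,0,-0.012,0,0,0,-1],
  [0,0,-0.013,0,0,0,-1],
  [0,0,-0.013,0,0,0,-1],
])

```text
time_s: 5.38
position: [556.1, 189.9, 49.0]
ee_rot: [-2.045, 2.385, -0.0]
contact_force: [-0.2, -0.1, -6.4]
opening: 15.8
```

```bash
python3 - <<'E'
from h import *
delta((556.6,189.8,134.5),-0.154-np.pi/2)
im=camera('side'); big(im,200,220,340,325,5,'pics/s4.png')
E
```

```text
t 5.3833 pos [556.1 189.9  49. ] xang -1.724 tilt 0.0006 open 15.8 F [-0.2 -0.1 -6.4]
shift [-0.     -0.0005 -0.0855] turn [-0.0005  0.0002  0.0008]
```

View pics/s4.png

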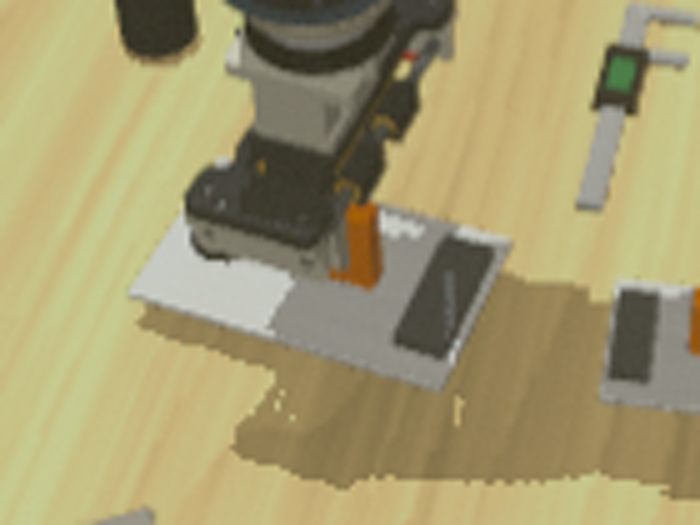

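Lifted: wrist force is 6.4 N, which fits tray plus ball, and the opening is 15.8 mm. I'll raise it to slot height, pull back, then cross.

Request:
apply_moves([
  [0,0.001,-0.004,0,0,0,-1],
  [0,0.004,-0.013,0,0,0,-1],
  [0,0.009,-0.025,0,0,0,-1],
  [0,0.015,-0.038,0,0,0,-1],
  [0,0.022,-0.052,0,0,0,-1],
])

```text
time_s: 5.85
position: [533.7, 193.3, 102.1]
ee_rot: [-2.045, 2.385, -0.0]
contact_force: [-0.9, -0.4, -7.0]
opening: 15.7
```

Request:
apply_moves([
  [0.003,0.008,-0.013,0,0,0,-1],
  [0.01,0.016,-0.023,0,0,0,-1],
  [0.02,0.023,-0.029,0,0,0,-1],
  [0.033,0.029,-0.032,0,0,0,-1],
  [0.048,0.033,-0.033,0,0,0,-1],
])

```text
time_s: 6.27
position: [493.7, 150.9, 135.5]
ee_rot: [-2.045, 2.383, -0.001]
contact_force: [-0.0, -0.4, -7.1]
opening: 15.7
```

Request:
apply_moves([
  [0.016,0.001,0,0,0,-0.01,-1],
  [0.033,0.001,0,0,0,-0.02,-1],
  [0.05,0.001,0,0,0,-0.03,-1],
  [0.067,0.001,0,0,0,-0.04,-1],
  [0.084,0.001,0,0,0,-0.05,-1],
])

```text
time_s: 6.68
position: [480.1, 67.4, 134.8]
ee_rot: [-2.104, 2.332, -0.001]
contact_force: [0.1, -0.0, -7.7]
opening: 15.7
```

Request:
apply_moves([
  [0.017,0,0,0,0,-0.01,-1],
  [0.034,0,0,0,0,-0.02,-1],
  [0.051,0,0,0,0,-0.03,-1],
  [0.068,0,0,0,0,-0.04,-1],
  [0.085,0,0,0,0,-0.043,-1],
])

```text
time_s: 7.1
position: [471.4, -17.2, 134.8]
ee_rot: [-2.154, 2.286, -0.002]
contact_force: [0.3, -0.9, -7.6]
opening: 15.4
```

```bash
python3 - <<'E'
from h import *
delta((436,-222.5,134.1),-0.06-np.pi/2)
E
```

```text
t 7.1 pos [471.4 -17.2 134.8] xang -1.6302 tilt 0.0013 open 15.4 F [ 0.3 -0.9 -7.6]
shift [0.207  0.0232 0.0007] turn [-0.0013 -0.0001  0.0006]
```

Request:
apply_moves([
  [0.017,0.003,0,0,0,0,-1],
  [0.034,0.008,0,0,0,0,-1],
  [0.051,0.014,0,0,0,0,-1],
  [0.068,0.02,0,0,0,0,-1],
  [0.085,0.024,0,0,0,0,-1],
])

```text
time_s: 7.52
position: [441.9, -100.5, 134.7]
ee_rot: [-2.153, 2.287, -0.001]
contact_force: [0.3, -0.2, -7.2]
opening: 16.0
```

Request:
apply_moves([
  [0.017,0.002,0,0,0,0,-1],
  [0.034,0.003,0,0,0,0,-1],
  [0.05,0.003,0,0,0,0,-1],
  [0.065,0.003,0,0,0,0,-1],
  [0.079,0.003,0,0,0,0,-1],
])

```text
time_s: 7.93
position: [434.7, -179.4, 134.8]
ee_rot: [-2.153, 2.287, -0.002]
contact_force: [0.3, 0.1, -6.5]
opening: 16.1
```

Request:
apply_moves([
  [0.012,0,0,0,0,0,-1],
  [0.021,0,0,0,0,0,-1],
  [0.028,0,0,0,0,0,-1],
  [0.033,0,0,0,0,0,-1],
  [0.036,0,0,0,0,0,-1],
])

```text
time_s: 8.35
position: [432.7, -214.9, 133.7]
ee_rot: [-2.153, 2.287, -0.0]
contact_force: [-0.3, 0.4, -7.0]
opening: 15.6
```

Request:
apply_moves([
  [0.002,0,0,0,0,0,-1],
  [0.003,0,0,0,0,0,-1],
  [0.003,0,0,0,0,0,-1],
  [0.003,0,0,0,0,0,-1],
])

```text
time_s: 8.68
position: [432.6, -217.3, 133.6]
ee_rot: [2.154, -2.287, -0.0]
contact_force: [0.2, -0.3, -7.4]
opening: 16.2
```

```bash
python3 - <<'E'
from h import *
delta((436,-222.5,134.1),-0.06-np.pi/2)
for n in ['wrist','top','side']:
    im=camera(n); cv2.imwrite(f'pics/{n}5.png',im[:,:,::-1])
    if n=='top': big(im,320,110,440,210,6,'pics/t5.png')
    if n=='side': big(im,220,120,350,220,6,'pics/s5.png')
E
```

```text
t 8.6833 pos [ 432.6 -217.3  133.6] xang -1.6307 tilt 0.0003 open 16.2 F [ 0.2 -0.3 -7.4]
shift [ 0.005  -0.0037 -0.0005] turn [0.0002 0.0002 0.0001]
```

View pics/wrist5.png

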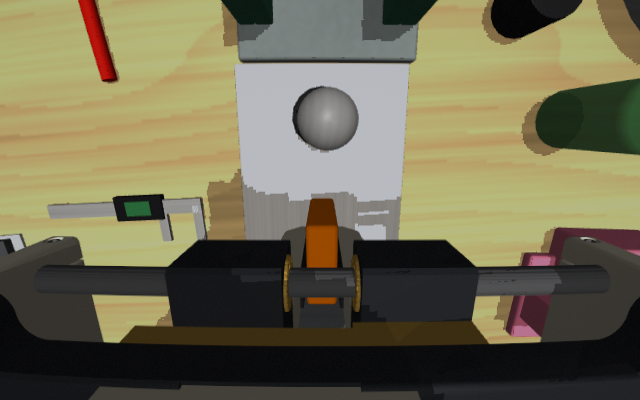

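View pics/t5.png

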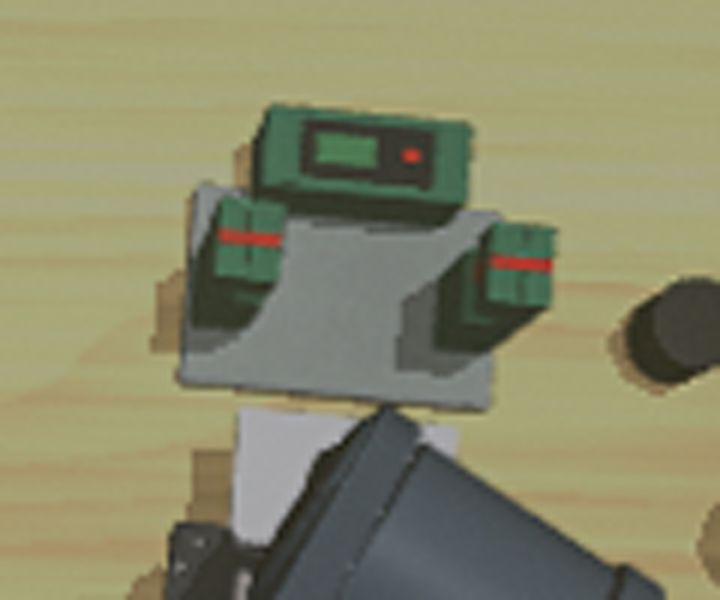

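View pics/s5.png

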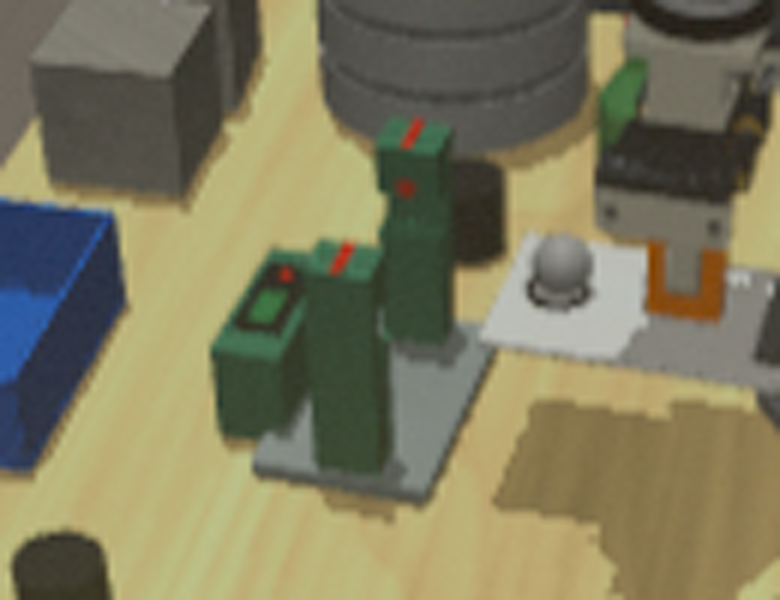

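The tray is straight in front of the gauge and the ball is in its ring. In the wrist view its front corners are at about (235,65) and (409,63). I'll check height, level and position before going in.

```bash
python3 - <<'E'
from h import *
p=camera_params('wrist');S=camera_params('side');T=camera_params('top')
im=cv2.imread('pics/wrist5.png')[:,:,::-1]
big(im,225,20,425,120,4,'pics/w5b.png')
c,s=np.cos(-.06),np.sin(-.06)
ps=read_state()['position']
W=lambda a:(ps[0]+c*a[0]-s*a[1],ps[1]+s*a[0]+c*a[1],ps[2]-26.6+a[2])
for n,a in [('FL',(108,55,5)),('FR',(108,-55,5)),('ball',(75,0,23)),('FLbot',(108,55,0))]:
    print(n,proj(p,W(a)).round(1),'side crop',((proj(S,W(a))-(220,120))*6).round(0),'top crop',((proj(T,W(a))-(320,110))*6).round(0))
for u in [(235,65),(409,63)]: print(plane(p,u,ps[2]-21.6).round(1))
E
```

```text
FL [231.5  64. ] side crop [478. 337.] top crop [237. 406.]
FR [408.2  63.9] side crop [528. 231.] top crop [457. 426.]
ball [319.8 116.9] side crop [559. 266.] top crop [347. 478.]
FLbot [234.   65.8] side crop [478. 345.] top crop [236. 407.]
[ 542.9 -171.   112. ]
[ 537.6 -279.3  112. ]
```

View pics/w5b.png

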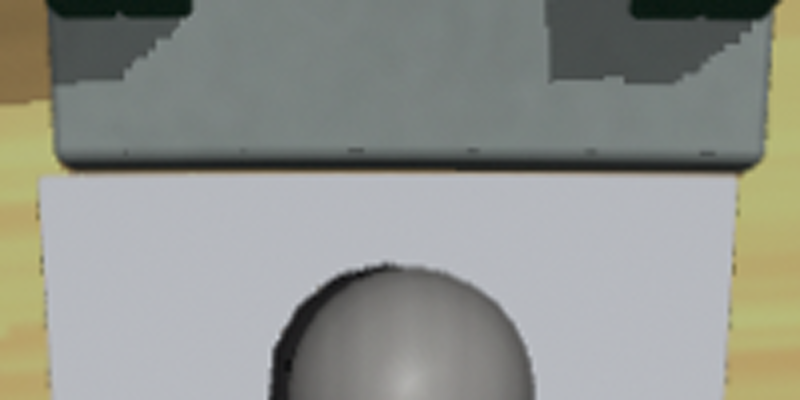

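```bash
python3 - <<'E'
from h import *
p=camera_params('wrist')
g0=np.array([540.8,-228.8]);c,s=np.cos(-.06),np.sin(-.06);Ri=np.array([[c,s],[-s,c]])
for u in [(239,57.5),(416.5,57.5)]:
    P=plane(p,u,14);print(P.round(1),'gauge frame',(Ri@(P[:2]-g0)).round(1))
g=lambda a:g0+Ri.T@np.array(a)
for a in [(-102,0),(0,0)]: print(a,end=' ');delta((*g(a),134.1),-0.06-np.pi/2)
E
```

```text
[ 572.3 -148.8   14. ] gauge frame [26.6 81.7]
[ 562.4 -316.3   14. ] gauge frame [ 26.8 -86. ]
(-102, 0) t 8.8333 pos [ 432.6 -217.4  133.6] xang -1.6307 tilt 0.0001 open 15.4 F [ 0.2 -0.7 -7.7]
shift [ 0.0049 -0.0067 -0.0005] turn [0.0001 0.0001 0.0001]
(0, 0) t 8.8333 pos [ 432.6 -217.4  133.6] xang -1.6307 tilt 0.0001 open 15.4 F [ 0.2 -0.7 -7.7]
shift [ 0.0049 -0.1087 -0.0005] turn [0.0001 0.0001 0.0001]
```

Everything agrees within about 2 mm. I'll centre sideways, then slide in slowly, checking partway.

Request:
apply_moves([
  [0.002,-0.001,0,0,0,0,-1],
  [0.004,-0.004,-0.0003,0,0,0,-1],
  [0.0053,-0.008,-0.0005,0,0,0,-1],
  [0.0053,-0.013,-0.0005,0,0,0,-1],
  [0.0053,-0.018,-0.0005,0,0,0,-1],
])

```text
time_s: 9.25
position: [450.8, -224.2, 134.2]
ee_rot: [-2.153, 2.288, -0.0]
contact_force: [0.0, -0.0, -6.4]
opening: 15.9
```

Request:
apply_moves([
  [0,-0.005,0,0,0,0,-1],
  [0,-0.01,0,0,0,0,-1],
  [0,-0.015,0,0,0,0,-1],
  [0,-0.019,0,0,0,0,-1],
  [0,-0.022,0,0,0,0,-1],
])

```text
time_s: 9.67
position: [472.7, -225.3, 134.1]
ee_rot: [-2.154, 2.287, 0.0]
contact_force: [0.1, 0.2, -7.7]
opening: 15.9
```

```bash
python3 - <<'E'
from h import *
g0=np.array([540.8,-228.8]);c,s=np.cos(-.06),np.sin(-.06);Ri=np.array([[c,s],[-s,c]])
delta((*g0,134.1),-0.06-np.pi/2)
im=camera('wrist'); cv2.imwrite('pics/w6.png',im[:,:,::-1])
im=camera('side'); big(im,220,120,350,220,6,'pics/s6.png')
E
```

```text
t 9.6667 pos [ 472.7 -225.3  134.1] xang -1.6309 tilt 0.0 open 15.9 F [ 0.1  0.2 -7.7]
shift [-0.0006 -0.0682 -0.    ] turn [ 0.      0.     -0.0001]
```

View pics/w6.png

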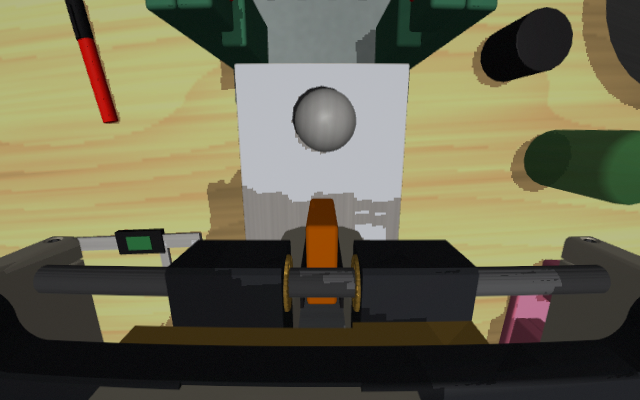

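View pics/s6.png

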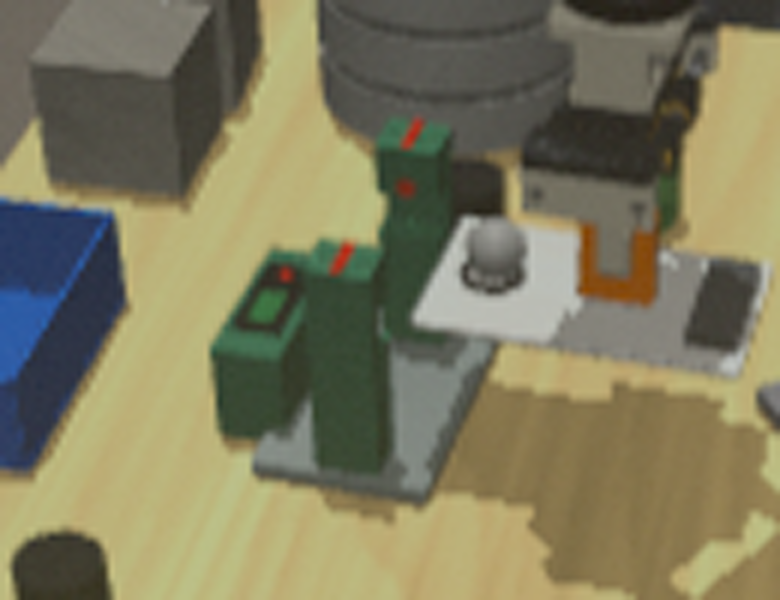

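The tray front is about 15 mm short of the towers and centred: both towers and tray are symmetric about column 322 in the wrist view. I'll slide in.

Request:
apply_moves([
  [0,-0.002,0,0,0,0,-1],
  [0,-0.005,0,0,0,0,-1],
  [0,-0.009,0,0,0,0,-1],
  [0,-0.013,0,0,0,0,-1],
  [0,-0.017,0,0,0,0,-1],
])

```text
time_s: 10.18
position: [489.6, -226.4, 134.2]
ee_rot: [-2.153, 2.287, -0.0]
contact_force: [-0.1, 0.1, -7.6]
opening: 15.8
```

Request:
apply_moves([
  [0,-0.004,0,0,0,0,-1],
  [0,-0.008,0,0,0,0,-1],
  [0,-0.012,0,0,0,0,-1],
  [0,-0.016,0,0,0,0,-1],
  [0,-0.018,0,0,0,0,-1],
])

```text
time_s: 10.6
position: [507.7, -227.4, 134.1]
ee_rot: [-2.154, 2.287, -0.0]
contact_force: [0.6, 0.4, -7.0]
opening: 15.8
```

```bash
python3 - <<'E'
from h import *
g0=np.array([540.8,-228.8])
delta((*g0,134.1),-0.06-np.pi/2)
im=camera('wrist'); cv2.imwrite('pics/w7.png',im[:,:,::-1])
im=camera('side'); big(im,220,120,350,220,6,'pics/s7.png')
E
```

```text
t 10.6 pos [ 507.7 -227.4  134.1] xang -1.6309 tilt 0.0002 open 15.8 F [ 0.6  0.4 -7. ]
shift [-0.0006 -0.0331  0.    ] turn [-0.0002 -0.0001 -0.0001]
```

View pics/w7.png

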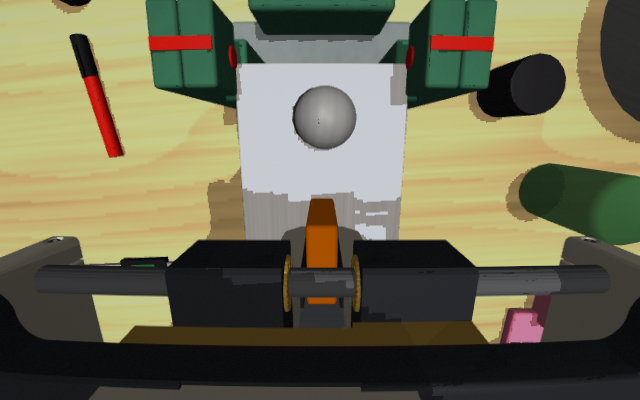

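View pics/s7.png

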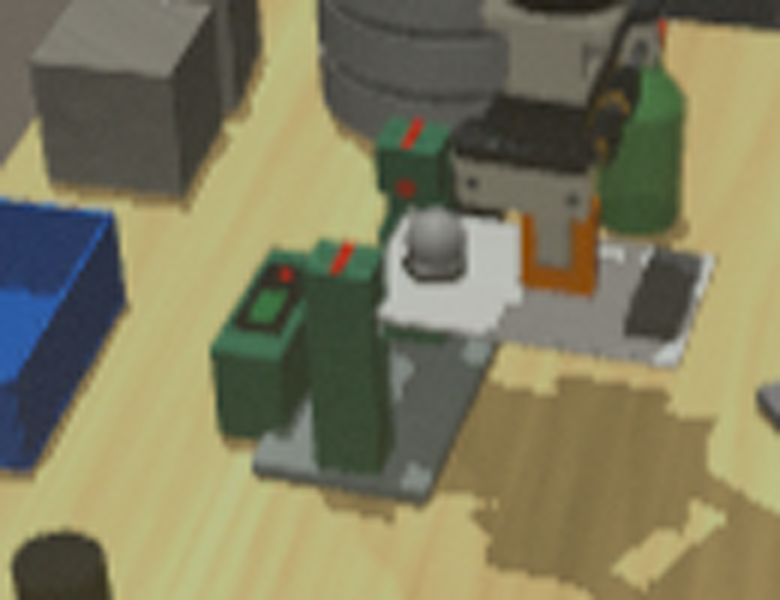

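The tray front is in the slots with no contact force and still centred (stripes' midpoint is column 321, tray 321.5). Now the last 33 mm.

Request:
apply_moves([
  [0,-0.002,0,0,0,0,-1],
  [0,-0.006,0,0,0,0,-1],
  [0,-0.01,0,0,0,0,-1],
  [0,-0.014,0,0,0,0,-1],
  [0,-0.018,0,0,0,0,-1],
])

```text
time_s: 11.12
position: [525.6, -228.5, 134.2]
ee_rot: [-2.154, 2.287, -0.0]
contact_force: [-0.1, -0.0, -6.6]
opening: 15.9
```

Request:
apply_moves([
  [0,-0.004,0,0,0,0,-1],
  [0,-0.008,0,0,0,0,-1],
  [0,-0.012,0,0,0,0,-1],
  [0,-0.014,0,0,0,0,-1],
  [0,-0.015,0,0,0,0,-1],
])

```text
time_s: 11.53
position: [540.4, -229.4, 134.1]
ee_rot: [-2.154, 2.287, 0.0]
contact_force: [0.7, -0.1, -7.1]
opening: 16.2
```

Request:
apply_moves([
  [0,0,0,0,0,0,-1],
  [0,0,0,0,0,0,-1],
  [0,0,0,0,0,0,-1],
  [0,0,0,0,0,0,-1],
  [0,0,0,0,0,0,-1],
])

```text
time_s: 11.95
position: [540.0, -229.4, 134.2]
ee_rot: [2.153, -2.287, -0.0]
contact_force: [-0.3, 0.3, -7.5]
opening: 15.8
```

```bash
python3 - <<'E'
from h import *
g0=np.array([540.8,-228.8])
delta((*g0,134.1),-0.06-np.pi/2)
im=camera('wrist'); big(im,130,0,510,150,2.1,'pics/w8.png')
cv2.imwrite('pics/w8f.png',im[:,:,::-1])
im=camera('side'); big(im,240,120,340,200,8,'pics/s8.png');cv2.imwrite('pics/s8f.png',im[:,:,::-1])
im=camera('top'); big(im,335,115,425,215,6,'pics/t8.png')
E
```

```text
t 11.95 pos [ 540.  -229.4  134.2] xang -1.6311 tilt 0.0 open 15.8 F [-0.3  0.3 -7.5]
shift [-0.0007 -0.0008  0.0001] turn [ 0.     -0.     -0.0003]
```

View pics/w8.png

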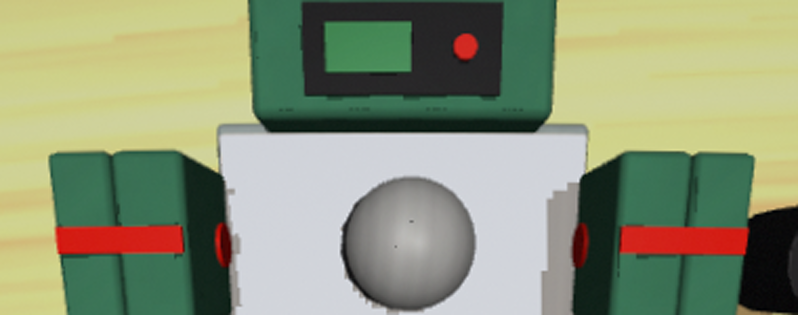

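View pics/s8.png

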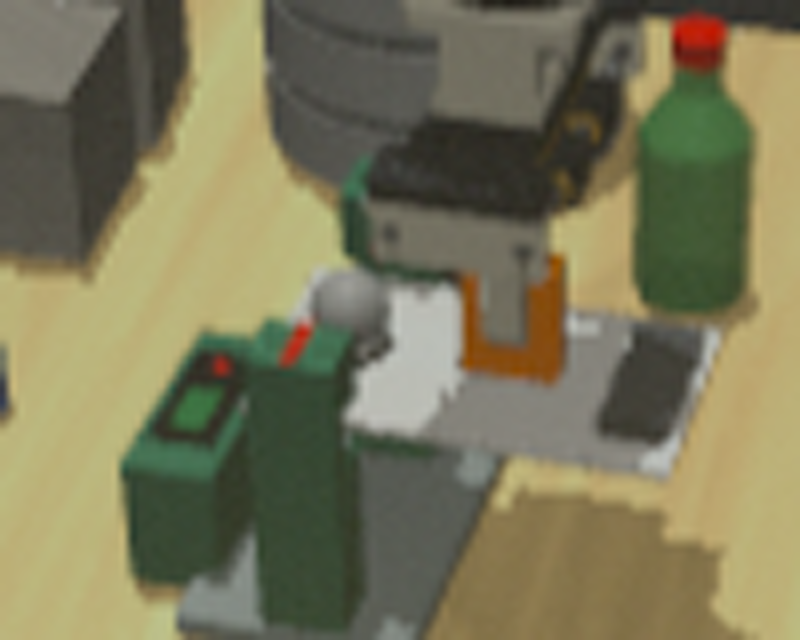

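View pics/t8.png

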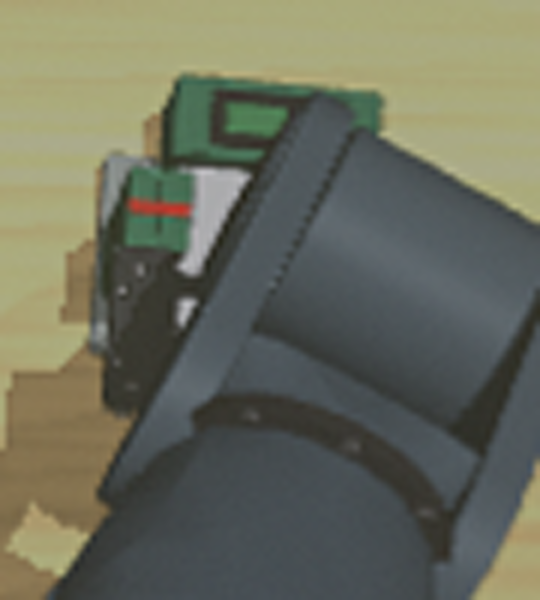

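In the wrist view the ball (409,244) lines up with the red windows (222,244) and (580,246), and the tray is evenly placed between the towers. One last numeric check on position, height and level.

```bash
python3 - <<'E'
from h import *
p=camera_params('wrist');S=camera_params('side')
c,s=np.cos(-.0603),np.sin(-.0603); ps=read_state()['position']
W=lambda a:np.array((ps[0]+c*a[0]-s*a[1],ps[1]+s*a[0]+c*a[1],ps[2]-26.6+a[2]))
print('pocket model',W((75,0,23)).round(1))
f=lambda u:((u[0]+.5)/2.1-.5+130,(u[1]+.5)/2.1-.5)
L,R=[plane(p,f(u),130.5) for u in [(222,244),(580,246)]]
print('windows',L.round(1),R.round(1),'dist',np.linalg.norm(L-R).round(1),'mid',((L+R)/2).round(1))
print('ball',plane(p,f((409,244)),130.5).round(1))
fl,fr=[plane(p,f(u),112.6) for u in [(219,127),(588,127)]]; print('tray front',fl.round(1),fr.round(1),'model',W((108,55,5)).round(1),W((108,-55,5)).round(1))
for n,a in [('BL',(-82,55,5)),('BR',(-82,-55,5)),('ball',(75,0,23))]: print(n,((proj(S,W(a))-(240,120))*8).round(0))
st=read_state(); print(np.abs(st['dq']).max().round(4),st['contact_force'].round(1),st['opening'])
E
```

```text
pocket model [ 614.9 -233.9  130.6]
windows [ 618.6 -184.8  130.5] [ 612.  -284.2  130.5] dist 99.6 mid [ 615.3 -234.5  130.5]
ball [ 615.2 -236.7  130.5]
tray front [ 653.2 -182.8  112.6] [ 646.6 -291.8  112.6] model [ 651.1 -181.   112.6] [ 644.5 -290.8  112.6]
BL [669. 472.]
BR [725. 327.]
ball [349. 309.]
0.0019 [-0.3 -0.4 -6.8] 15.803564188586337
```

The beam middle measured from the windows is (615.3, −234.5) and the seat is at (614.9, −233.9, 130.6), so it is within 1 mm. I'm handing in.

```bash
python3 - <<'E'
from h import *
print(hand_in())
E
```

```text
the job is handed in; nothing more can be done
None
```

I picked up the tray by its orange tab at 45 N, carried it level to the green gauge and slid it into the slots, ball end first. I handed in at about 12 s, still holding it; the hand-in gave no verdict.

What the last checks showed:
- **Seat position:** the ball's seat was at (614.9, −233.9, 130.6) mm. The beam middle was (615.3, −234.5), found from the two red windows, whose spacing measured 99.6 mm against the 100 mm between tower faces.
- **Square and level:** the tool was square to the gauge as I measured it, to under 0.001 rad, and had no measurable tilt. The gauge's own yaw readings from the sharper fits spread by about 0.01 rad. The tray's rear corners in the side view matched the level pose within about 1 pixel.
- **Stillness and contact:** the joints were still. The only steady wrist force was the load's weight, about 7 N, and I saw no contact with the gauge.
- **Ball:** it was in its ring and measured about 2–3 mm to the right of the seat, within its 4 mm of play.

Small disagreements: the tray's front edge measured 1–2 mm away from where the tool pose put it, which is within the camera calibration. I could not check tray–gauge contact directly, only through the pictures and the wrist force.

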